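Load the ink refill tray in reverse order

ROBOT

A 7-joint arm with a two-finger parallel gripper is mounted at the origin on a cart in front of the work surface, level with it; the furniture and walls round the work are solid. World frame = base frame: x ahead of the robot, y to its left, z up, the work surface at z = 0. Lengths are in mm, angles in rad, forces in N, time in s.
With the tool pointing down it reaches from about 425 to 1025 mm from the base axis. Payload 3.6 kg.
Tool frame: the origin (TCP) lies on the centre line of the jaws, within the pads' length; the fingertips stand 14 mm ahead of it and the grasp point (between the pads) lies 5 mm behind it; x points along the fingers, y is the direction in which the jaws open and shut, and the axes are right-handed (so a half turn about x gives the same grasp; the last joint's range is limited). The gripper opens to 85 mm and grips with 20 to 120 N. Pads are 22 mm wide; open, the fingers measure 114 mm over their backs; the gripper's body (76 mm by 85 mm) begins 54 mm behind the grasp point. The pads swing forward as they close: fully open they stand 13 mm farther back than shut.
Start: joints at [-0.093, 0.591, 0.048, 1.609, -0.033, 0.943, -0.034], TCP at [725.003, 0.004, 245.302] pointing down, gripper open.
Joint ranges: [-2.69, 2.69], [-0.47, 2.24], [-1.27, 1.36], [0.19, 2.51], [-1.53, 4.68], [0.08, 2.07], [-3.09, 3.09]. Speed limits (rad/s): [2.57, 2.57, 3.14, 3.14, 3.14, 3.14, 3.14].

INTERFACE

Orientations are given as a unit quaternion [w, x, y, z].
In Python, from cell import r gives the robot as it stands. The module is installed in compiled form; this text tells all that it offers.
- The arm moves only by the tool step_arm, never from a script. Its argument "moves" is a list of rows, each a list of 6 numbers: the shift along the tool's x, y, z in m, then the turn, a rotation vector about the tool's x, y, z in rad. In form: [[x, y, z, wx, wy, wz], ...]. A call has 1 to 12 rows; each row shifts and turns the commanded pose from where the row before left it, along the tool's axes as they then stand; what a row does not reach is not made up. A row lasts 1/12 s, in which the tool goes at most 41.7 mm and 7.16 degrees, less where a joint would pass 70% of its speed; a pose out of reach is approached as far as the arm can. A call with a gripper value outside its range is refused whole. "jaw" is the finger opening in m, from 0 to 0.0854, set as the call begins (left out, the last holds). The fingers move at their own pace and stop on an object; "force" is the grip in N (left out, the last holds). Time passes only in rows, so rows that do not move let the fingers close. It gives the time, the measured TCP pose, the force and the opening at its end, in the units of the state.
- r.get_state(): the state, without advancing time (a new reading comes with each control period).
- r.grab_frame(name): name is "scene" or "side" or "wrist"; returns a dict with "frame" (420x560x3 uint8, red, green, blue), "range_z" (420x560 float32, mm along the optical axis (not along the pixel's ray), 0 where there is no reading), "fovy" (degrees; the focal length in pixels is half the picture's height over the tangent of half this angle, whatever the lens; pixels are square), "cx", "cy" (the principal point, pixels), "k1" (the pictures are not rectified: a ray, as slopes to the right and down, at radius r is drawn at 1 + k1 r^2 times it, then the intrinsics apply), "camera_from_world" (4x4, takes a point from world to camera coordinates). Camera axes: x right, y down, z forward; pixel columns grow to the right and rows downward; lengths in mm; the calibration is good to about 2 mm. A picture is of the moment at which its call begins.
- r.sign_off(): hands the job in, once; it reports no verdict.
The state is a dict: "clock": time; "q": joint angles; "qd": joint speeds; "joint_torque": joint torques, N m; "ee_pos": TCP position; "eef_rot": TCP orientation; "contact_force": force on the tool from outside, world axes, zero at the start; "wrist_torque": the same for the moment, N m; "gripper_width": finger opening in mm.
Only numpy, scipy, OpenCV 4.12 (cv2) and the standard library are available. Lean on these libraries where they do the work, as an engineer would, in place of code of your own. Each camera call takes 0.05 s, during which the arm holds its last target. There are 200 camera calls.

TASK

The printer takes its refill tray from the far side, so move the four ink bottles from the wooden storage rack to the white tray in reverse order as seen from the robot: the leftmost bottle of the wooden rack goes into the rightmost well of the white tray, the next one into the well beside it, and so on. Keep the bottles upright, and leave each one standing fully down in its well.

Things in the scene. Friction and masses are not known exactly. Their poses are not given: they have to be found in the camera images.
- wood_rack: Light wood rack, dark ends; one bottle per well at the start. Fixed, 96x262x22 mm. Four wells, 50 mm wide, 14 deep, in a row at y = +90, +30, -30, -90 mm, x = 0; floors at z = 6 mm, top 20. Origin on the desk under the middle of the row; +y to the robot's left, +x away from it. May stand left or right, yaw to 0.3 rad. Beware the cabinet, 190 mm high, at world x 0.61 to 0.82, y -0.03 to 0.17.
- white_tray: White plastic tray, grey ends, empty. Fixed, 96x262x22 mm. Four wells, 50 mm wide, 14 deep, in a row at y = +90, +30, -30, -90 mm, x = 0; floors at z = 6 mm, top 20. Origin on the desk under the middle of the row; +y to the robot's left, +x away from it. May stand left or right, yaw to 0.3 rad. Beware the cabinet, 190 mm high, at world x 0.61 to 0.82, y -0.03 to 0.17.
- cyan_bottle_mid (a point): Ink bottle with cyan (light blue) cap and cyan (light blue) label band on a white body, standing upright. 90 mm tall, 60 g; round body 38 mm across up to 66 mm, above it a tapering cap at most 24 mm across. This point is on its axis, half-way up (45 mm above its foot, so 51 mm above the desk when seated in a well); z along the axis. Loose.
- magenta_bottle_mid (a point): Ink bottle with magenta (dark pink) cap and magenta (dark pink) label band on a white body, standing upright. 90 mm tall, 60 g; round body 38 mm across up to 66 mm, above it a tapering cap at most 24 mm across. This point is on its axis, half-way up (45 mm above its foot, so 51 mm above the desk when seated in a well); z along the axis. Loose.
- yellow_bottle_mid (a point): Ink bottle with yellow cap and yellow label band on a white body, standing upright. 90 mm tall, 60 g; round body 38 mm across up to 66 mm, above it a tapering cap at most 24 mm across. This point is on its axis, half-way up (45 mm above its foot, so 51 mm above the desk when seated in a well); z along the axis. Loose.
- black_bottle_mid (a point): Ink bottle with black cap and black label band on a white body, standing upright. 90 mm tall, 60 g; round body 38 mm across up to 66 mm, above it a tapering cap at most 24 mm across. This point is on its axis, half-way up (45 mm above its foot, so 51 mm above the desk when seated in a well); z along the axis. Loose.
- cyan_chip: Flat cyan colour chip, 14 x 34 x 3 mm, fixed on the front ledge of the wooden rack 46 mm in front (-x of the rack) of the well in which the cyan bottle stands at the start, at the same rack y; it stays there and records the starting order. Origin: centre of its underside.
- magenta_chip: Flat magenta colour chip, 14 x 34 x 3 mm, fixed on the front ledge of the wooden rack 46 mm in front (-x of the rack) of the well in which the magenta bottle stands at the start, at the same rack y; it stays there and records the starting order. Origin: centre of its underside.
- yellow_chip: Flat yellow colour chip, 14 x 34 x 3 mm, fixed on the front ledge of the wooden rack 46 mm in front (-x of the rack) of the well in which the yellow bottle stands at the start, at the same rack y; it stays there and records the starting order. Origin: centre of its underside.
- black_chip: Flat black colour chip, 14 x 34 x 3 mm, fixed on the front ledge of the wooden rack 46 mm in front (-x of the rack) of the well in which the black bottle stands at the start, at the same rack y; it stays there and records the starting order. Origin: centre of its underside.
Not all that is in view belongs to the job. What is shaped like the part that bears magenta_bottle_mid but purple is not meant. Leave any purple look-alike of the part that bears yellow_bottle_mid alone.

How it is judged:
By the outcome, as a careful person would: the job done as asked, in the order asked, and still so for the second after the job is handed in, with the robot touching nothing.
It also fails if it takes over 122 s, if anything falls off the work surface, if the arm or the gripper's body presses on something with over 40 N, if the wrist force passes 120 N, or if a joint passes its speed limit or range.

## Working session

There is one attempt and no reset: what is moved stays moved. The work goes in short steps, Python scripts to look and compute and a tool call to move; the robot and the scene stay as the last step left them, time stands still between calls to the robot, and variables do not carry over. Pictures are saved under pics/ and viewed, about 12 in all and at most 16, crops included, and the job is handed in when it is done.

Besides the shell and the picture viewer there is one more tool, called after "Emit:" by a JSON object that holds its "name" and its "arguments". step_arm: Moves the arm, as the interface text tells. Its arguments: {"type":"object","properties":{"moves":{"type":"array"},"jaw":{"type":"number"},"force":{"type":"number"}},"required":["moves"]}

```bash
mkdir -p pics
cat > h.py <<'E'
import numpy as np, cv2
from cell import r
def grab(n,save=None):
    f=r.grab_frame(n)
    if save: cv2.imwrite('pics/'+save,f['frame'][:,:,::-1])
    return f
def ray(f,uv):
    uv=np.atleast_2d(np.array(uv,float)); h=f['frame'].shape[0]
    F=h/2/np.tan(np.radians(f['fovy'])/2)
    d=(uv-[f['cx'],f['cy']])/F; s=d.copy()
    for _ in range(20): s=d/(1+f['k1']*(s**2).sum(1,keepdims=True))
    return np.c_[s,np.ones(len(s))]
def plane(f,uv,z):
    T=np.linalg.inv(f['camera_from_world']); d=ray(f,uv)@T[:3,:3].T; o=T[:3,3]
    return o+d*((z-o[2])/d[:,2])[:,None]
def cloud(f):
    h,w=f['range_z'].shape; v,u=np.mgrid[:h,:w]
    p=ray(f,np.c_[u.ravel(),v.ravel()])*f['range_z'].reshape(-1,1)
    T=np.linalg.inv(f['camera_from_world'])
    return (p@T[:3,:3].T+T[:3,3]).reshape(h,w,3)
E
python3 - <<'E'
from h import *
np.set_printoptions(precision=3,suppress=True)
a=grab('scene');b=grab('side')
for f in(a,b): print(np.linalg.inv(f['camera_from_world'])[:3,3],f['fovy'],f['k1'])
cv2.imwrite('pics/a.png',cv2.resize(np.hstack([a['frame'],b['frame']])[:,:,::-1],(800,300)))
cv2.imwrite('pics/s1.png',a['frame'][:,:,::-1]);cv2.imwrite('pics/s2.png',b['frame'][:,:,::-1])
print(r.get_state())
E
```

```text
[-209.223 -443.284  909.267] 42.88640623420088 -0.12364312896510032
[ 558.089 -859.839  854.807] 42.21624554324428 -0.220748314670457
{'clock': 0.1, 'q': array([-0.093,  0.592,  0.048,  1.61 , -0.033,  0.943, -0.034]), 'qd': array([ 0.002, -0.   ,  0.001, -0.004, -0.001,  0.001,  0.001]), 'joint_torque': array([  0.004, -55.   ,   1.553, -19.883,   0.01 ,   0.004,   0.   ]), 'ee_pos': array([724.286,  -0.017, 244.238]), 'eef_rot': array([-0.5  , -0.499, -0.5  ,  0.501]), 'contact_force': array([ 0.023, -0.369,  0.434]), 'wrist_torque': array([ 0.028, -0.032,  0.033]), 'gripper_width': 85.75287072210428}
```

View pics/s1.png

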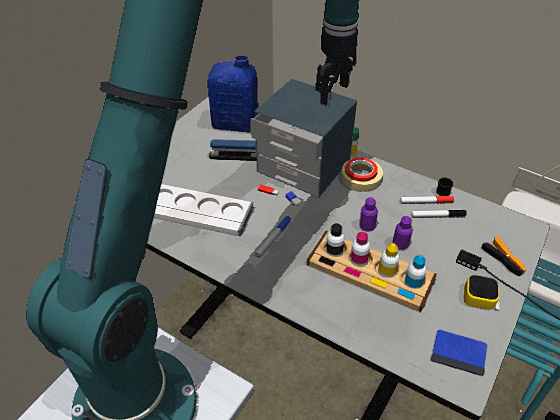

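View pics/s2.png

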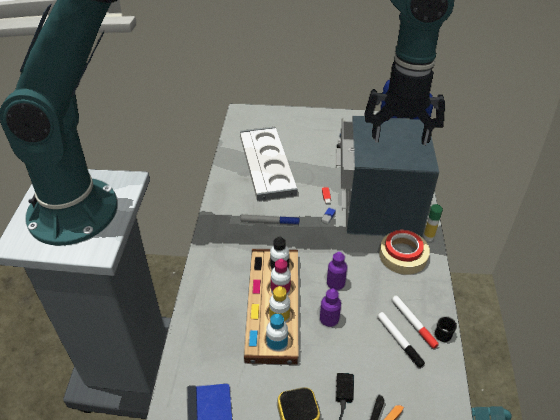

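The rack stands on the right, with black, magenta, yellow and cyan from left to right. In the side view they sit at about (279,245), (280,270), (280,295) and (277,325), with matching chips in front. The tray is on the left (side view 268,162). Next I'll measure both.

```bash
cat > meas.py <<'E'
from h import *
np.set_printoptions(precision=1,suppress=True)
for n in('side','scene'):
    f=grab(n); P=cloud(f); z=P[...,2]; hsv=cv2.cvtColor(f['frame'],cv2.COLOR_RGB2HSV)
    H,S,V=[hsv[...,i].astype(int) for i in range(3)]
    sl=((z>15)&(z<27)&(P[...,0]>300)&(P[...,0]<1000)).astype(np.uint8)
    sl=cv2.morphologyEx(sl,cv2.MORPH_OPEN,np.ones((2,2)))
    k,L,st,_=cv2.connectedComponentsWithStats(sl)
    for i in range(1,k):
        if st[i,4]>300:
            q=P[L==i][:,:2]; rc=cv2.minAreaRect(q.astype(np.float32)); c,wh,an=rc
            print(n,'slab',st[i],np.array(c),np.array(wh),an,'zmed',np.median(z[L==i]))
    for nm,m in dict(cyan=(abs(H-98)<10)&(S>130),mag=(abs(H-165)<10)&(S>130),yel=(abs(H-26)<6)&(S>160),blk=(V<45)).items():
        near=(P[...,1]<50)&(P[...,1]>-450)&(P[...,0]>350)&(P[...,0]<700)
        for lab,lo,hi in(('chip',14,30),('cap',80,104)):
            mm=m&near&(z>lo)&(z<hi)
            if lab=='chip' or 1:
                k,L,st,ce=cv2.connectedComponentsWithStats(mm.astype(np.uint8))
                for i in range(1,k):
                    if st[i,4]>12: q=P[L==i]; print(n,nm,lab,st[i,4],ce[i],(q.min(0)+q.max(0))/2,np.median(q,0),'rayplane',plane(f,ce[i],23 if lab=='chip' else 90)[0])
E
python3 meas.py
```

```text
side slab [230  87 141  11 432] [ 630. -121.] [ 405.9 1428. ] 10.30739688873291 zmed 17.75224372835396
side slab [ 241  128   57   71 1925] [ 521.9 -241.1] [ 127.2 1233.1] 9.240361213684082 zmed 20.143147826705103
side slab [381 247  48  24 334] [ 766.5 -103. ] [106.3  54.4] 0.12152493000030518 zmed 23.906677345721107
side slab [ 245  250   54  112 3377] [ 513.8 -469.6] [ 96.  784.2] 3.155437707901001 zmed 20.79233134548508
side slab [337 374  18  27 443] [ 610.  -615.2] [499.   34.7] 81.99748992919922 zmed 18.93160555611098
side cyan chip 103 [252.9 338.1] [ 471.3 -318.2   23.4] [ 471.4 -319.2   23.6] rayplane [ 471.4 -318.3   23. ]
side cyan chip 53 [276.5 345.9] [ 514.7 -331.7   24.9] [ 514.8 -333.8   25.3] rayplane [ 515.1 -331.3   23. ]
side cyan cap 149 [276.8 320.1] [ 514.8 -319.1   90.2] [ 515.1 -322.3   90. ] rayplane [ 514.9 -322.1   90. ]
side mag chip 91 [256. 286.] [ 464.2 -197.5   23.4] [ 464.6 -199.4   24.3] rayplane [ 464.1 -197.8   23. ]
side mag cap 122 [280.5 264.7] [ 511.2 -194.2   89.2] [ 511.4 -197.1   89.1] rayplane [ 511.6 -197.1   90. ]
side yel chip 105 [254
[... 2844 characters left out ...]
0.8 -427.5   15.6] rayplane [ 683.3 -427.2   23. ]
scene blk chip 59 [334.2 251.4] [ 491.8 -140.    22.9] [ 484.4 -144.1   23.9] rayplane [ 488.3 -142.3   23. ]
scene blk chip 20 [494.2 250.3] [ 685.6 -443.5   16.7] [ 684.4 -444.2   15.5] rayplane [ 677.8 -444.    23. ]
scene blk chip 213 [468.8 258. ] [ 632.3 -401.8   18.2] [ 631.3 -401.4   17.6] rayplane [ 626.  -401.4   23. ]
scene blk chip 70 [326.4 260.7] [ 458.2 -140.1   21.6] [ 457.4 -139.8   21.9] rayplane [ 456.4 -140.4   23. ]
scene blk cap 87 [326.4 162.2] [666.2 -20.1  91.8] [668.5 -19.8  90.7] rayplane [670.1 -19.2  90. ]
scene blk cap 76 [336.  228.3] [ 495.6 -137.3   88.9] [ 494.8 -138.    87.5] rayplane [ 493.1 -138.5   90. ]
```

```bash
cat > tray.py <<'E'
from h import *
np.set_printoptions(precision=1,suppress=True)
for n in('side','scene'):
    f=grab(n); P=cloud(f); z=P[...,2]
    m=(z>13)&(z<28)&(P[...,0]>330)&(P[...,0]<640)&(P[...,1]>30)&(P[...,1]<480)
    k,L,st,_=cv2.connectedComponentsWithStats(cv2.morphologyEx(m.astype(np.uint8),cv2.MORPH_OPEN,np.ones((3,3))))
    i=1+st[1:,4].argmax(); print(n,st[i]); m=(L==i)
    vu=np.argwhere(m); W=plane(f,vu[:,::-1],20)[:,:2].astype(np.float32)
    print('depth rect',cv2.minAreaRect(P[m][:,:2].astype(np.float32)),'ray rect',cv2.minAreaRect(W))
f=grab('wrist','w1.png'); T=np.linalg.inv(f['camera_from_world']); print(T,f['fovy'],f['k1'])
E
python3 tray.py
```

```text
side [ 240  127   57   70 1982]
depth rect ((445.3277587890625, 210.13644409179688), (98.06539154052734, 271.3580627441406), 16.252300262451172) ray rect ((445.2145080566406, 207.15298461914062), (98.2043228149414, 275.568359375), 16.272716522216797)
scene [ 155  185   98   47 2047]
depth rect ((445.7047424316406, 195.75762939453125), (103.12171936035156, 239.46664428710938), 16.67108154296875) ray rect ((442.26751708984375, 193.3023223876953), (101.7000503540039, 240.68785095214844), 16.248289108276367)
[[  1.   -0.   -0.  725.5]
 [ -0.   -1.   -0.3  68.2]
 [  0.    0.3  -1.  372.9]
 [  0.    0.    0.    1. ]] 64.46674159209533 -0.016324529758432578
```

View pics/w1.png

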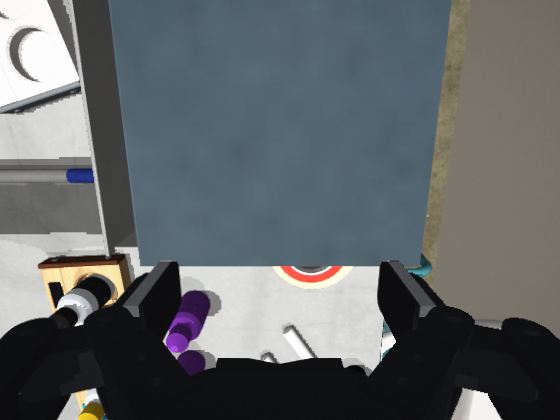

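Emit:
{"name": "step_arm", "arguments": {"moves": [[0,-0.012,0,0,0,0],[0,-0.024,0,0,0,0],[0,-0.026,0,0,0,0],[0,-0.026,0,0,0,0],[0,-0.026,0,0,0,0],[0,-0.026,0,0,0,0],[0,-0.026,0,0,0,0],[0,-0.026,0,0,0,0],[0,-0.018,0,0,0,0],[0,-0.009,0,0,0,0]]}}

```text
clock: 1.18
ee_pos: [503.0, -0.2, 245.3]
eef_rot: [-0.499, -0.499, -0.501, 0.501]
contact_force: [0.3, -0.1, 0.2]
gripper_width: 85.5
```

Emit:
{"name": "step_arm", "arguments": {"moves": [[0,0,0.01,0,0,0],[0,0,0.018,0,0,0],[0,0,0.02,0,0,0],[0,0,0.02,0,0,0],[0,0,0.02,0,0,0],[0,0,0.02,0,0,0],[0,0,0.02,0,0,0],[0,0,0.012,0,0,0],[0,0,0,0,0,0],[0,0,0,0,0,0]]}}

```text
clock: 2.02
ee_pos: [506.8, -140.7, 245.3]
eef_rot: [0.5, 0.501, 0.499, -0.5]
contact_force: [1.2, 0.9, -1.4]
gripper_width: 85.4
```

Run:
```python
from h import *
f=grab('wrist','w2.png')
```

```text
(no output)
```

View pics/w2.png

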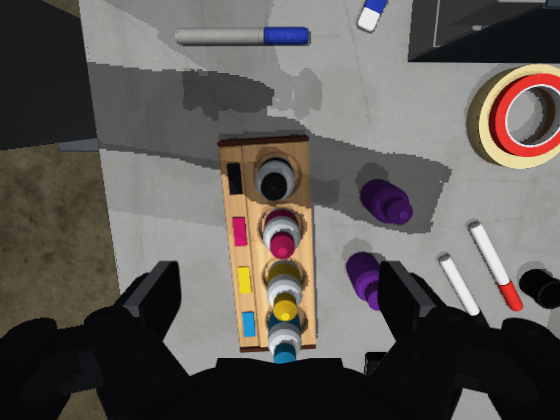

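The wrist view shows the rack with the black bottle at (275,180), magenta (282,240), yellow (285,305) and cyan (285,350). The purple look-alikes are well clear to the right, around (390,200) and (370,280). Next I'll measure the cap tops and chips from here.

```bash
cat > near.py <<'E'
from h import *
np.set_printoptions(precision=1,suppress=True)
f=grab('wrist'); P=cloud(f); z=P[...,2]; hsv=cv2.cvtColor(f['frame'],cv2.COLOR_RGB2HSV)
H,S,V=[hsv[...,i].astype(int) for i in range(3)]
print(r.get_state()['ee_pos'])
for nm,m in dict(cyan=(abs(H-98)<10)&(S>110),mag=(abs(H-165)<10)&(S>110),yel=(abs(H-26)<6)&(S>140),blk=(V<60)).items():
    near=(P[...,1]<-90)&(P[...,1]>-360)&(P[...,0]>430)&(P[...,0]<560)
    for lab,lo,hi in(('chip',18,29),('cap',88,102)):
        k,L,st,ce=cv2.connectedComponentsWithStats((m&near&(z>lo)&(z<hi)).astype(np.uint8))
        for i in range(1,k):
            if st[i,4]>40 and (lab=='cap' or P[L==i][:,0].mean()<485): q=P[L==i]; print(nm,lab,st[i,4],(q.min(0)+q.max(0))/2,q.mean(0),'ray',plane(f,ce[i],23 if lab=='chip' else 95)[0])
E
python3 near.py
```

```text
[ 506.5 -138.8  245.2]
cyan chip 266 [ 470.  -317.4   21.3] [ 470.4 -317.    22.1] ray [ 470.4 -316.3   23. ]
cyan cap 82 [ 512.7 -310.9   90.3] [ 511.7 -311.1   89.8] ray [ 511.6 -306.8   95. ]
mag chip 340 [ 463.5 -198.1   21.5] [ 463.6 -197.7   22.4] ray [ 463.7 -197.4   23. ]
mag cap 301 [ 509.9 -191.    92.6] [ 510.2 -190.    92. ] ray [ 510.2 -188.7   95. ]
yel chip 325 [ 466.6 -259.5   21.2] [ 466.6 -258.    22. ] ray [ 466.7 -257.4   23. ]
yel cap 251 [ 512.9 -256.5   92.1] [ 512.8 -255.2   91.9] ray [ 512.8 -253.1   95. ]
blk chip 382 [ 460.1 -138.1   21.6] [ 460.2 -137.2   22.3] ray [ 460.3 -137.    23. ]
blk cap 354 [ 503.3 -134.4   92.5] [ 502.7 -133.8   92. ] ray [ 502.8 -133.1   95. ]
```

Emit:
{"name": "step_arm", "arguments": {"moves": [[0.01,-0.001,-0.002,0,0,0],[0.018,-0.001,-0.001,0,0,0],[0.02,0,0,0,0,0],[0.02,0,0,0,0,0],[0.02,0,0,0,0,0],[0.02,0,0,0,0,0],[0.02,0,0,0,0,0],[0.02,0,0,0,0,0],[0.018,0,0,0,0,0],[0.016,0,0,0,0,0],[0.012,0,0,0,0,0],[0,0,0,0,0,0]]}}

```text
clock: 3.12
ee_pos: [502.4, -135.0, 48.7]
eef_rot: [0.499, 0.499, 0.502, -0.5]
contact_force: [-0.8, 0.0, -0.2]
gripper_width: 85.5
```

Emit:
{"name": "step_arm", "arguments": {"moves": [[0,0,0,0,0,0],[0,0,0,0,0,0],[0,0,0,0,0,0],[0,0,0,0,0,0],[0,0,0,0,0,0],[0,0,0,0,0,0],[0,0,0,0,0,0],[0,0,0,0,0,0]], "jaw": 0.03, "force": 30}}

```text
clock: 3.78
ee_pos: [504.4, -137.0, 52.2]
eef_rot: [0.5, 0.5, 0.5, -0.5]
contact_force: [-0.2, 0.2, 5.8]
gripper_width: 36.8
```

Emit:
{"name": "step_arm", "arguments": {"moves": [[-0.005,0,0,0,0,0],[-0.01,0,0,0,0,0],[-0.015,0,0,0,0,0],[-0.02,0,0,0,0,0],[-0.02,0,0,0,0,0],[-0.02,0,0,0,0,0],[-0.02,0,0,0,0,0],[-0.015,0,0,0,0,0],[-0.01,0,0,0,0,0],[0,0,0,0,0,0]]}}

```text
clock: 4.62
ee_pos: [505.3, -137.4, 188.8]
eef_rot: [0.501, 0.501, 0.499, -0.499]
contact_force: [0.1, -0.3, 0.3]
gripper_width: 36.1
```

Emit:
{"name": "step_arm", "arguments": {"moves": [[0,0,-0.01,0,0,0],[0,-0.003,-0.02,0,0,0],[0,-0.003,-0.025,0,0,0],[0,-0.003,-0.025,0,0,0],[0,-0.003,-0.025,0,0,0],[0,-0.004,-0.025,0,0,0],[0,-0.004,-0.025,0,0,0],[0,-0.004,-0.025,0,0,0],[0,-0.004,-0.025,0,0,0],[0,-0.004,-0.02,0,0,0],[0,-0.002,-0.01,0,0,0],[0,0,0,0,0,0]]}}

```text
clock: 5.62
ee_pos: [468.6, 101.0, 185.3]
eef_rot: [0.501, 0.498, 0.502, -0.499]
contact_force: [0.7, -0.5, -0.5]
gripper_width: 36.5
```

```bash
cat > tr.py <<'E'
from h import *
import sys
np.set_printoptions(precision=1,suppress=True)
f=grab('wrist',sys.argv[1]); P=cloud(f); z=P[...,2]
print(r.get_state()['ee_pos'])
m=(z>13)&(z<28)&(P[...,0]>330)&(P[...,0]<560)&(P[...,1]>30)&(P[...,1]<480)
k,L,st,_=cv2.connectedComponentsWithStats(cv2.morphologyEx(m.astype(np.uint8),cv2.MORPH_OPEN,np.ones((3,3))))
i=1+st[1:,4].argmax(); print(st[i]); m=(L==i)
vu=np.argwhere(m)
print('depth',cv2.minAreaRect(P[m][:,:2].astype(np.float32)),'ray',cv2.minAreaRect(plane(f,vu[:,::-1],20)[:,:2].astype(np.float32)))
# well floors
m=(z>-3)&(z<11)
cl=(L==i).astype(np.uint8)
cs,h=cv2.findContours(cl,cv2.RETR_CCOMP,cv2.CHAIN_APPROX_NONE)
for c,hh in zip(cs,h[0]):
    if hh[3]>=0 and cv2.contourArea(c)>300:
        W=plane(f,c[:,0,:],20)[:,:2].astype(np.float32); print('hole',cv2.minEnclosingCircle(W),cv2.fitEllipse(W)[:2])
E
python3 tr.py w3.png
```

```text
[469.1  98.9 185.5]
[  169     0   173   225 16493]
depth ((453.83245849609375, 175.31007385253906), (96.4038314819336, 196.1345977783203), 16.257633209228516) ray ((454.1273498535156, 175.94461059570312), (95.74484252929688, 193.54556274414062), 16.00812530517578)
hole ((481.49407958984375, 127.00603485107422), 25.387054443359375) ((481.4715270996094, 126.93121337890625), (49.292808532714844, 49.598358154296875))
hole ((465.6463317871094, 184.1387939453125), 25.944412231445312) ((464.966064453125, 183.62403869628906), (49.44999313354492, 49.78683853149414))
```

View pics/w3.png

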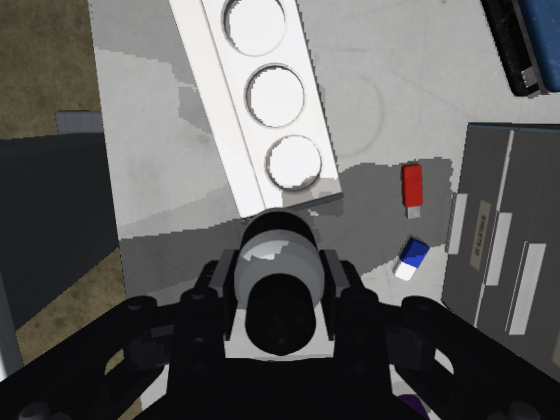

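The tray wells show clearly at (293,162), (275,97) and (253,24), and the black bottle hangs upright in the jaws. The wells are at (481.5,127) and (465.3,184), with a step of about (-16.5,57.3).

Emit:
{"name": "step_arm", "arguments": {"moves": [[0,0.004,-0.009,0,0,0],[0,0.004,-0.009,0,0,0],[0,0.004,-0.009,0,0,0],[0.01,0,0,0,0,0],[0.02,0,0,0,0,0],[0.02,0,0,0,0,0],[0.02,0,0,0,0,0],[0.015,0,0,0,0,0],[0.01,0,0,0,0,0],[0.01,0,0,0,0,0],[0,0,0,0,0,0],[0,0,0,0,0,0]]}}

```text
clock: 6.67
ee_pos: [482.0, 124.8, 81.0]
eef_rot: [-0.5, -0.5, -0.5, 0.5]
contact_force: [-0.5, 0.3, -0.6]
gripper_width: 36.8
```

Run:
```python
from h import *
f=grab('wrist','w4.png'); print(r.get_state()['ee_pos'],r.get_state()['contact_force'])
```

```text
[482.34611091 124.97423586  81.50359125] [ 0.49968309  0.51553531 -0.32819973]
```

View pics/w4.png

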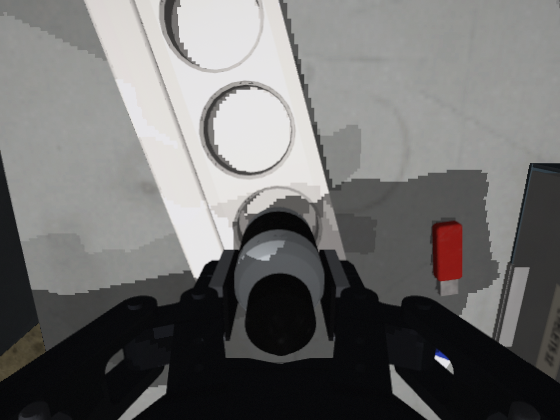

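The bottle is centred across the target well, whose rim shows at (279,215). I'll shift 2 mm further in y and lower it.

Emit:
{"name": "step_arm", "arguments": {"moves": [[0,-0.001,-0.002,0,0,0],[0.006,0,0,0,0,0],[0.006,0,0,0,0,0],[0.006,0,0,0,0,0],[0.004,0,0,0,0,0],[0.004,0,0,0,0,0],[0.003,0,0,0,0,0],[0,0,0,0,0,0],[0,0,0,0,0,0]]}}

```text
clock: 7.47
ee_pos: [480.7, 126.9, 52.3]
eef_rot: [-0.5, -0.5, -0.5, 0.5]
contact_force: [-0.8, -0.6, 1.8]
gripper_width: 36.7
```

Emit:
{"name": "step_arm", "arguments": {"moves": [[0.001,0,0,0,0,0],[0.001,0,0,0,0,0],[0,0,0,0,0,0]]}}

```text
clock: 7.72
ee_pos: [480.7, 126.9, 52.1]
eef_rot: [-0.5, -0.5, -0.5, 0.5]
contact_force: [-4.4, -0.7, 21.7]
gripper_width: 35.9
```

Emit:
{"name": "step_arm", "arguments": {"moves": [[0,0,0,0,0,0],[0,0,0,0,0,0],[0,0,0,0,0,0],[0,0,0,0,0,0],[0,0,0,0,0,0],[0,0,0,0,0,0],[0,0,0,0,0,0]], "jaw": 0.075}}

```text
clock: 8.3
ee_pos: [480.9, 127.0, 50.1]
eef_rot: [-0.5, -0.5, -0.5, 0.5]
contact_force: [-0.8, 0.3, 0.6]
gripper_width: 75.0
```

Emit:
{"name": "step_arm", "arguments": {"moves": [[-0.01,0,0,0,0,0],[-0.015,0,0,0,0,0],[-0.025,0,0,0,0,0],[-0.03,0,0,0,0,0],[-0.03,0,0,0,0,0],[-0.03,0,0,0,0,0],[-0.03,0,0,0,0,0],[-0.015,0,0,0,0,0],[-0.01,0,0,0,0,0],[0,0,0,0,0,0]]}}

```text
clock: 9.13
ee_pos: [482.0, 127.3, 247.7]
eef_rot: [0.501, 0.502, 0.499, -0.498]
contact_force: [-0.6, -0.7, -0.3]
gripper_width: 74.8
```

```bash
cat > chk.py <<'E'
from h import *
import sys
np.set_printoptions(precision=1,suppress=True)
f=grab('side',sys.argv[1]); P=cloud(f); z=P[...,2]; s=r.get_state()
print(s['ee_pos'],s['clock'])
m=((z>84)&(z<104)&(P[...,0]>380)&(P[...,0]<560)&(P[...,1]>-400)&(P[...,1]<360)).astype(np.uint8)
k,L,st,ce=cv2.connectedComponentsWithStats(m)
for i in range(1,k):
    if st[i,4]>20: q=P[L==i]; print(st[i,4],np.median(q,0),'top',np.percentile(q[:,2],95),np.median(f['frame'][L==i],0))
E
python3 chk.py s3.png
```

```text
[481.2 127.1 246.1] 9.1833
63 [480.8 125.5  90. ] top 95.75411523304668 [22. 23. 22.]
102 [ 511.9 -195.6   89.7] top 96.348038149257 [166.5  45.   93. ]
120 [ 514.2 -260.9   91.2] top 97.47755707721909 [201. 170.  58.]
135 [ 514.6 -321.7   89.9] top 97.19451721633894 [ 48. 135. 166.]
```

View pics/s3.png

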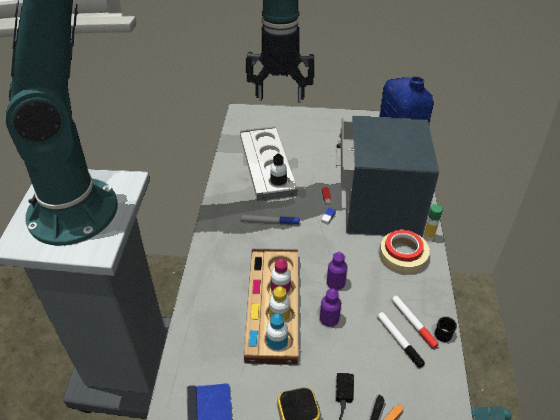

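Black stands fully down at (279,170) in the rightmost well. Magenta is next.

Emit:
{"name": "step_arm", "arguments": {"moves": [[0,0.001,0.012,0,0,0],[0,0.002,0.025,0,0,0],[0,0.003,0.032,0,0,0],[0,0.003,0.032,0,0,0],[0,0.003,0.032,0,0,0],[0,0.003,0.032,0,0,0],[0,0.003,0.032,0,0,0],[0,0.003,0.032,0,0,0],[0,0.003,0.032,0,0,0],[0,0.003,0.03,0,0,0],[0,0.002,0.02,0,0,0],[0,0,0.008,0,0,0]]}}

```text
clock: 10.18
ee_pos: [508.8, -195.9, 243.6]
eef_rot: [-0.498, -0.5, -0.499, 0.502]
contact_force: [-0.3, -0.0, 0.8]
gripper_width: 75.1
```

Emit:
{"name": "step_arm", "arguments": {"moves": [[0,0,0,0,0,0],[0.01,0,0,0,0,0],[0.018,0,0,0,0,0],[0.02,0,0,0,0,0],[0.02,0,0,0,0,0],[0.02,0,0,0,0,0],[0.01,0,0,0,0,0],[0.005,0,0,0,0,0],[0,0,0,0,0,0]]}}

```text
clock: 10.93
ee_pos: [509.3, -190.3, 141.0]
eef_rot: [0.499, 0.499, 0.502, -0.5]
contact_force: [-0.1, -0.2, 1.0]
gripper_width: 74.9
```

Emit:
{"name": "step_arm", "arguments": {"moves": [[0.005,0,0.002,0,0,0],[0.012,0,0,0,0,0],[0.015,0,0,0,0,0],[0.015,0,0,0,0,0],[0.015,0,0,0,0,0],[0.014,0,0,0,0,0],[0.01,0,0,0,0,0],[0.005,0,0,0,0,0],[0,0,0,0,0,0]]}}

```text
clock: 11.68
ee_pos: [509.9, -194.0, 50.8]
eef_rot: [0.5, 0.5, 0.5, -0.5]
contact_force: [0.2, -1.1, -0.2]
gripper_width: 75.2
```

Emit:
{"name": "step_arm", "arguments": {"moves": [[0,0,0,0,0,0],[0,0,0,0,0,0],[0,0,0,0,0,0],[0,0,0,0,0,0],[0,0,0,0,0,0],[0,0,0,0,0,0],[0,0,0,0,0,0],[0,0,0,0,0,0]], "jaw": 0.03, "force": 30}}

```text
clock: 12.35
ee_pos: [510.5, -194.2, 52.2]
eef_rot: [0.5, 0.5, 0.5, -0.5]
contact_force: [-0.6, 0.7, 6.6]
gripper_width: 36.7
```

Emit:
{"name": "step_arm", "arguments": {"moves": [[-0.005,0,0,0,0,0],[-0.01,0,0,0,0,0],[-0.015,0,0,0,0,0],[-0.02,0,0,0,0,0],[-0.02,0,0,0,0,0],[-0.02,0,0,0,0,0],[-0.02,0,0,0,0,0],[-0.015,0,0,0,0,0],[-0.01,0,0,0,0,0],[0,0,0,0,0,0]]}}

```text
clock: 13.18
ee_pos: [511.3, -194.5, 188.8]
eef_rot: [0.501, 0.501, 0.499, -0.499]
contact_force: [0.4, 0.1, -0.5]
gripper_width: 36.6
```

Emit:
{"name": "step_arm", "arguments": {"moves": [[0,-0.001,-0.01,0,0,0],[0,-0.002,-0.02,0,0,0],[0,-0.004,-0.03,0,0,0],[0,-0.004,-0.03,0,0,0],[0,-0.004,-0.03,0,0,0],[0,-0.004,-0.03,0,0,0],[0,-0.004,-0.03,0,0,0],[0,-0.004,-0.03,0,0,0],[0,-0.004,-0.03,0,0,0],[0,-0.004,-0.03,0,0,0],[0,-0.004,-0.03,0,0,0],[0,-0.004,-0.03,0,0,0]]}}

```text
clock: 14.18
ee_pos: [464.9, 137.8, 185.0]
eef_rot: [-0.5, -0.499, -0.501, 0.501]
contact_force: [0.5, -0.7, 0.0]
gripper_width: 36.3
```

Emit:
{"name": "step_arm", "arguments": {"moves": [[0,-0.002,-0.025,0,0,0],[0,0,-0.015,0,0,0],[0,0,-0.008,0,0,0],[0,0,0,0,0,0],[0.01,0,0,0,0,0],[0.02,0,0,0,0,0],[0.02,0,0,0,0,0],[0.02,0,0,0,0,0],[0.015,0,0,0,0,0],[0.01,0,0,0,0,0],[0,0,0,0,0,0],[0,0,0,0,0,0]]}}

```text
clock: 15.18
ee_pos: [464.7, 182.6, 90.7]
eef_rot: [-0.499, -0.5, -0.5, 0.501]
contact_force: [0.1, 0.2, 0.4]
gripper_width: 36.9
```

```bash
python3 tr.py w5.png
```

```text
[465.2 183.1  91.4]
[   93     0   252   272 27537]
depth ((436.149169921875, 234.76734924316406), (96.46883392333984, 184.91357421875), 16.232208251953125) ray ((436.97576904296875, 234.9088134765625), (94.68953704833984, 183.89889526367188), 16.246530532836914)
hole ((449.0602111816406, 242.33349609375), 25.638504028320312) ((448.4729309082031, 241.7169647216797), (48.53145980834961, 48.98051071166992))
```

Emit:
{"name": "step_arm", "arguments": {"moves": [[0.008,0,-0.001,0,0,0],[0.008,0,0,0,0,0],[0.007,0,0,0,0,0],[0.006,0,0,0,0,0],[0.004,0,0,0,0,0],[0.004,0,0,0,0,0],[0.003,0,0,0,0,0],[0,0,0,0,0,0],[0,0,0,0,0,0]]}}

```text
clock: 15.98
ee_pos: [464.5, 184.9, 51.9]
eef_rot: [0.5, 0.5, 0.5, -0.5]
contact_force: [-1.3, -0.8, 8.2]
gripper_width: 36.6
```

Emit:
{"name": "step_arm", "arguments": {"moves": [[0,0,0,0,0,0],[0,0,0,0,0,0],[0,0,0,0,0,0],[0,0,0,0,0,0],[0,0,0,0,0,0],[0,0,0,0,0,0],[0,0,0,0,0,0]], "jaw": 0.075}}

```text
clock: 16.57
ee_pos: [465.0, 185.0, 51.2]
eef_rot: [-0.5, -0.5, -0.5, 0.5]
contact_force: [0.6, -0.0, 0.9]
gripper_width: 75.2
```

Emit:
{"name": "step_arm", "arguments": {"moves": [[-0.01,0,0,0,0,0],[-0.015,0,0,0,0,0],[-0.025,0,0,0,0,0],[-0.03,0,0,0,0,0],[-0.03,0,0,0,0,0],[-0.03,0,0,0,0,0],[-0.03,0,0,0,0,0],[-0.015,0,0,0,0,0],[-0.01,0,0,0,0,0],[0,0,0,0,0,0]]}}

```text
clock: 17.4
ee_pos: [466.0, 185.4, 248.7]
eef_rot: [0.5, 0.502, 0.5, -0.498]
contact_force: [0.6, 0.6, 0.5]
gripper_width: 74.9
```

```bash
python3 chk.py s4.png
```

```text
[465.1 185.1 247.2] 17.45
60 [467.  183.5  90.8] top 96.85514737152688 [103.  30.  58.]
63 [480.8 125.   89.9] top 96.93888263419596 [23. 23. 22.]
120 [ 514.2 -262.3   91.4] top 97.06680987760734 [208.5 176.   60. ]
132 [ 514.6 -321.1   90.3] top 96.05748519762533 [ 47.5 135.  166.5]
```

Emit:
{"name": "step_arm", "arguments": {"moves": [[0,0.001,0.012,0,0,0],[0,0.003,0.025,0,0,0],[0,0.004,0.032,0,0,0],[0,0.004,0.032,0,0,0],[0,0.004,0.032,0,0,0],[0,0.004,0.032,0,0,0],[0,0.004,0.032,0,0,0],[0,0.004,0.032,0,0,0],[0,0.004,0.032,0,0,0],[0,0.004,0.032,0,0,0],[0,0.004,0.032,0,0,0],[0,0.004,0.032,0,0,0]]}}

```text
clock: 18.45
ee_pos: [507.1, -174.2, 244.3]
eef_rot: [-0.499, -0.499, -0.501, 0.501]
contact_force: [0.2, -0.1, 0.1]
gripper_width: 74.8
```

Emit:
{"name": "step_arm", "arguments": {"moves": [[0,0.003,0.032,0,0,0],[0,0.001,0.03,0,0,0],[0,0,0.016,0,0,0],[0,0,0.008,0,0,0],[0,0,0,0,0,0],[0.01,0,0,0,0,0],[0.018,0,0,0,0,0],[0.02,0,0,0,0,0],[0.02,0,0,0,0,0],[0.018,0,0,0,0,0],[0.01,0,0,0,0,0],[0,0,0,0,0,0]]}}

```text
clock: 19.45
ee_pos: [511.3, -255.0, 147.4]
eef_rot: [0.498, 0.499, 0.503, -0.5]
contact_force: [-0.6, 0.0, -0.5]
gripper_width: 75.1
```

Emit:
{"name": "step_arm", "arguments": {"moves": [[0.007,0,0,0,0,0],[0.014,0,0,0,0,0],[0.016,0,0,0,0,0],[0.016,0,0,0,0,0],[0.016,0,0,0,0,0],[0.015,0,0,0,0,0],[0.01,0,0,0,0,0],[0.005,0,0,0,0,0],[0,0,0,0,0,0]]}}

```text
clock: 20.2
ee_pos: [512.9, -257.7, 50.8]
eef_rot: [0.5, 0.5, 0.5, -0.5]
contact_force: [-0.1, 0.4, -0.2]
gripper_width: 75.2
```

Emit:
{"name": "step_arm", "arguments": {"moves": [[0,0,0,0,0,0],[0,0,0,0,0,0],[0,0,0,0,0,0],[0,0,0,0,0,0],[0,0,0,0,0,0],[0,0,0,0,0,0],[0,0,0,0,0,0],[0,0,0,0,0,0]], "jaw": 0.03, "force": 30}}

```text
clock: 20.87
ee_pos: [513.5, -258.4, 52.3]
eef_rot: [0.5, 0.5, 0.499, -0.5]
contact_force: [-1.3, 0.4, 6.0]
gripper_width: 36.8
```

Emit:
{"name": "step_arm", "arguments": {"moves": [[-0.005,0,0,0,0,0],[-0.01,0,0,0,0,0],[-0.015,0,0,0,0,0],[-0.02,0,0,0,0,0],[-0.02,0,0,0,0,0],[-0.02,0,0,0,0,0],[-0.02,0,0,0,0,0],[-0.015,0,0,0,0,0],[-0.01,0,0,0,0,0],[0,0,0,0,0,0]]}}

```text
clock: 21.7
ee_pos: [514.2, -258.6, 188.8]
eef_rot: [0.502, 0.501, 0.499, -0.499]
contact_force: [0.8, 0.3, -0.8]
gripper_width: 36.6
```

Emit:
{"name": "step_arm", "arguments": {"moves": [[0,-0.001,-0.01,0,0,0],[0,-0.003,-0.02,0,0,0],[0,-0.004,-0.03,0,0,0],[0,-0.004,-0.03,0,0,0],[0,-0.004,-0.03,0,0,0],[0,-0.004,-0.03,0,0,0],[0,-0.004,-0.03,0,0,0],[0,-0.004,-0.03,0,0,0],[0,-0.004,-0.03,0,0,0],[0,-0.004,-0.03,0,0,0],[0,-0.004,-0.03,0,0,0],[0,-0.004,-0.03,0,0,0]]}}

```text
clock: 22.7
ee_pos: [466.9, 73.9, 185.1]
eef_rot: [0.5, 0.499, 0.501, -0.501]
contact_force: [0.4, 0.3, -0.6]
gripper_width: 36.7
```

Emit:
{"name": "step_arm", "arguments": {"moves": [[0,-0.005,-0.03,0,0,0],[0,-0.005,-0.03,0,0,0],[0,-0.005,-0.03,0,0,0],[0,-0.004,-0.03,0,0,0],[0,-0.0015,-0.025,0,0,0],[0,0,-0.015,0,0,0],[0,0,-0.01,0,0,0],[0,0,0,0,0,0],[0.01,0,0,0,0,0],[0.015,0,0,0,0,0],[0.01,0,0,0,0,0],[0,0,0,0,0,0]]}}

```text
clock: 23.7
ee_pos: [446.8, 239.3, 148.9]
eef_rot: [-0.499, -0.499, -0.5, 0.503]
contact_force: [-0.2, -0.2, -1.2]
gripper_width: 36.3
```

Emit:
{"name": "step_arm", "arguments": {"moves": [[0.01,0,0,0,0,0],[0.018,0,0,0,0,0],[0.02,0,0,0,0,0],[0.012,0,0,0,0,0],[0,0,0,0,0,0],[0,0,0,0,0,0],[0,0,0,0,0,0]]}}

```text
clock: 24.28
ee_pos: [449.1, 241.9, 91.8]
eef_rot: [0.5, 0.501, 0.5, -0.5]
contact_force: [-0.2, 0.0, -0.3]
gripper_width: 36.8
```

```bash
python3 tr.py w6.png
```

```text
[449.2 242.   92. ]
[  125    44   216   230 20585]
depth ((425.4104919433594, 272.0785217285156), (95.95247650146484, 134.83425903320312), 16.22647476196289) ray ((425.8516845703125, 271.6788024902344), (95.47128295898438, 133.81683349609375), 16.43134880065918)
hole ((431.3872985839844, 298.59356689453125), 25.646265029907227) ((431.5943603515625, 299.2326354980469), (48.59151840209961, 49.04503631591797))
```

Well +90 is confirmed at (431.6,299). I'll lower yellow the remaining 40 mm.

Emit:
{"name": "step_arm", "arguments": {"moves": [[0.008,0,0,0,0,0],[0.008,0,0,0,0,0],[0.007,0,0,0,0,0],[0.006,0,0,0,0,0],[0.004,0,0,0,0,0],[0.004,0,0,0,0,0],[0.003,0,0,0,0,0],[0,0,0,0,0,0],[0,0,0,0,0,0]]}}

```text
clock: 25.08
ee_pos: [448.0, 242.0, 52.0]
eef_rot: [0.5, 0.5, 0.5, -0.5]
contact_force: [-2.6, -0.4, 8.8]
gripper_width: 36.5
```

Emit:
{"name": "step_arm", "arguments": {"moves": [[0,0,0,0,0,0],[0,0,0,0,0,0],[0,0,0,0,0,0],[0,0,0,0,0,0],[0,0,0,0,0,0],[0,0,0,0,0,0],[0,0,0,0,0,0]], "jaw": 0.075}}

```text
clock: 25.67
ee_pos: [448.5, 242.0, 51.2]
eef_rot: [-0.5, -0.5, -0.5, 0.5]
contact_force: [-0.6, -0.1, 0.6]
gripper_width: 74.8
```

Emit:
{"name": "step_arm", "arguments": {"moves": [[-0.01,0,0,0,0,0],[-0.015,0,0,0,0,0],[-0.025,0,0,0,0,0],[-0.03,0,0,0,0,0],[-0.03,0,0,0,0,0],[-0.03,0,0,0,0,0],[-0.03,0,0,0,0,0],[-0.015,0,0,0,0,0],[-0.01,0,0,0,0,0],[0,0,0,0,0,0]]}}

```text
clock: 26.5
ee_pos: [449.4, 242.5, 248.7]
eef_rot: [0.5, 0.502, 0.5, -0.498]
contact_force: [-0.7, 0.7, 0.3]
gripper_width: 74.8
```

```bash
python3 chk.py s5.png
```

```text
[448.6 242.2 247.1] 26.55
53 [449.9 236.9  90.3] top 97.07847303270096 [125. 108.  36.]
60 [466.9 183.6  90.5] top 97.56922740353305 [102.  28.  58.]
67 [480.8 124.6  89.2] top 95.86327069840425 [25. 25. 24.]
134 [ 514.4 -321.7   90.4] top 96.21607130813982 [ 48. 137. 165.]
```

Emit:
{"name": "step_arm", "arguments": {"moves": [[0,0.001,0.012,0,0,0],[0,0.003,0.025,0,0,0],[0,0.004,0.032,0,0,0],[0,0.004,0.032,0,0,0],[0,0.004,0.032,0,0,0],[0,0.004,0.032,0,0,0],[0,0.004,0.032,0,0,0],[0,0.004,0.032,0,0,0],[0,0.004,0.032,0,0,0],[0,0.004,0.032,0,0,0],[0,0.004,0.032,0,0,0],[0,0.004,0.032,0,0,0]]}}

```text
clock: 27.55
ee_pos: [490.6, -117.3, 244.5]
eef_rot: [-0.499, -0.499, -0.501, 0.501]
contact_force: [0.3, 0.5, -0.2]
gripper_width: 74.8
```

Emit:
{"name": "step_arm", "arguments": {"moves": [[0,0.005,0.032,0,0,0],[0,0.005,0.032,0,0,0],[0,0.005,0.032,0,0,0],[0,0.004,0.032,0,0,0],[0,0.0025,0.032,0,0,0],[0,0,0.025,0,0,0],[0,0,0.012,0,0,0],[0,0,0.006,0,0,0],[0,0,0,0,0,0],[0.015,0,0,0,0,0],[0.02,0,0,0,0,0],[0.015,0,0,0,0,0]]}}

```text
clock: 28.55
ee_pos: [514.0, -314.8, 194.9]
eef_rot: [0.5, 0.5, 0.502, -0.499]
contact_force: [1.0, 0.5, -0.1]
gripper_width: 75.2
```

Emit:
{"name": "step_arm", "arguments": {"moves": [[0.015,0,0,0,0,0],[0.015,0,0,0,0,0],[0.01,0,0,0,0,0],[0.005,0,0,0,0,0],[0,0,0,0,0,0],[0,0,0,0,0,0],[0,0,0,0,0,0]]}}

```text
clock: 29.13
ee_pos: [514.6, -318.0, 152.1]
eef_rot: [0.501, 0.5, 0.5, -0.5]
contact_force: [0.0, -0.3, 0.7]
gripper_width: 74.9
```

Run:
```python
from h import *
f=grab('wrist','w7.png'); print(r.get_state()['ee_pos'])
```

```text
[ 514.62588744 -318.20954035  152.23645729]
```

View pics/w7.png

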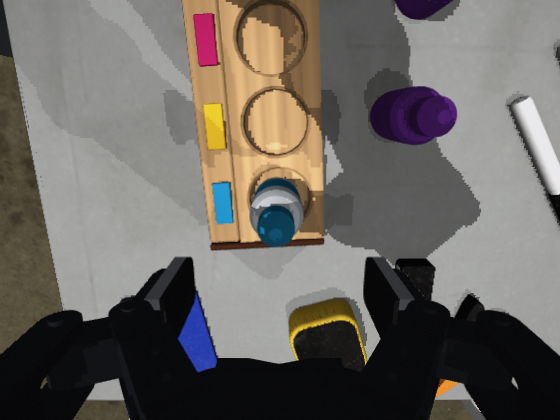

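Cyan is centred between the jaws at column 277, and nothing is in the way. I'll descend and grip it.

Emit:
{"name": "step_arm", "arguments": {"moves": [[0.008,0,0,0,0,0],[0.014,0,0,0,0,0],[0.016,0,0,0,0,0],[0.016,0,0,0,0,0],[0.016,0,0,0,0,0],[0.015,0,0,0,0,0],[0.01,0,0,0,0,0],[0.005,0,0,0,0,0],[0,0,0,0,0,0]]}}

```text
clock: 29.93
ee_pos: [513.5, -317.8, 50.3]
eef_rot: [0.499, 0.5, 0.501, -0.5]
contact_force: [0.1, 0.2, 0.3]
gripper_width: 75.2
```

Emit:
{"name": "step_arm", "arguments": {"moves": [[0,0,0,0,0,0],[0,0,0,0,0,0],[0,0,0,0,0,0],[0,0,0,0,0,0],[0,0,0,0,0,0],[0,0,0,0,0,0],[0,0,0,0,0,0],[0,0,0,0,0,0]], "jaw": 0.03, "force": 30}}

```text
clock: 30.6
ee_pos: [514.4, -318.4, 52.3]
eef_rot: [0.5, 0.5, 0.499, -0.5]
contact_force: [-1.7, -0.1, 6.8]
gripper_width: 36.8
```

Emit:
{"name": "step_arm", "arguments": {"moves": [[-0.005,0,0,0,0,0],[-0.01,0,0,0,0,0],[-0.015,0,0,0,0,0],[-0.02,0,0,0,0,0],[-0.02,0,0,0,0,0],[-0.02,0,0,0,0,0],[-0.02,0,0,0,0,0],[-0.015,0,0,0,0,0],[-0.01,0,0,0,0,0],[0,0,0,0,0,0]]}}

```text
clock: 31.43
ee_pos: [515.2, -318.7, 188.9]
eef_rot: [0.502, 0.5, 0.498, -0.499]
contact_force: [0.3, -1.5, -0.9]
gripper_width: 36.6
```

Emit:
{"name": "step_arm", "arguments": {"moves": [[0,-0.001,-0.01,0,0,0],[0,-0.003,-0.02,0,0,0],[0,-0.005,-0.03,0,0,0],[0,-0.005,-0.03,0,0,0],[0,-0.005,-0.03,0,0,0],[0,-0.005,-0.03,0,0,0],[0,-0.005,-0.03,0,0,0],[0,-0.005,-0.03,0,0,0],[0,-0.005,-0.03,0,0,0],[0,-0.005,-0.03,0,0,0],[0,-0.005,-0.03,0,0,0],[0,-0.005,-0.03,0,0,0]]}}

```text
clock: 32.43
ee_pos: [457.9, 14.0, 185.2]
eef_rot: [0.499, 0.499, 0.501, -0.501]
contact_force: [1.2, 0.2, -0.8]
gripper_width: 36.6
```

Emit:
{"name": "step_arm", "arguments": {"moves": [[0,-0.004,-0.03,0,0,0],[0,-0.004,-0.03,0,0,0],[0,-0.004,-0.03,0,0,0],[0,-0.004,-0.03,0,0,0],[0,-0.004,-0.03,0,0,0],[0,-0.004,-0.03,0,0,0],[0,-0.004,-0.03,0,0,0],[0,0,-0.03,0,0,0],[0,0,-0.025,0,0,0],[0,0,-0.015,0,0,0],[0,0,-0.007,0,0,0],[0,0,0,0,0,0]]}}

```text
clock: 33.43
ee_pos: [431.1, 300.2, 185.5]
eef_rot: [0.501, 0.499, 0.501, -0.5]
contact_force: [0.3, -0.4, -0.7]
gripper_width: 36.9
```

Emit:
{"name": "step_arm", "arguments": {"moves": [[0,0,0,0,0,0],[0.01,0,0,0,0,0],[0.02,0,0,0,0,0],[0.02,0,0,0,0,0],[0.02,0,0,0,0,0],[0.015,0,0,0,0,0],[0.01,0,0,0,0,0],[0,0,0,0,0,0],[0,0,0,0,0,0],[0,0,0,0,0,0]]}}

```text
clock: 34.27
ee_pos: [432.6, 298.6, 91.8]
eef_rot: [0.5, 0.501, 0.5, -0.5]
contact_force: [-0.2, 0.5, -0.7]
gripper_width: 36.8
```

Run:
```python
from h import *
f=grab('wrist','w8.png'); print(r.get_state()['ee_pos'])
```

```text
[432.71783783 298.94206666  92.10666733]
```

View pics/w8.png

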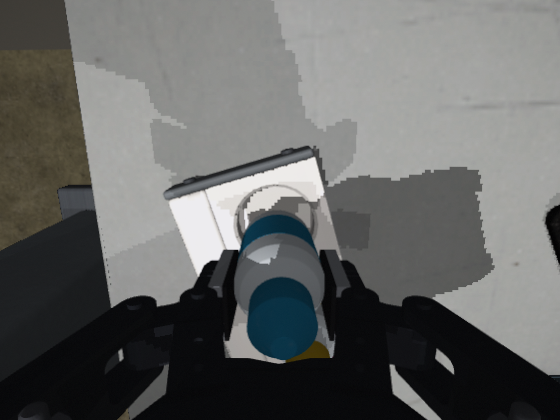

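The cyan bottle is over the last well, whose rim shows at (277,212). I'll lower it the remaining 40 mm and release.

Emit:
{"name": "step_arm", "arguments": {"moves": [[0.008,0,0,0,0,0],[0.008,-0.001,0,0,0,0],[0.007,0,0,0,0,0],[0.006,0,0,0,0,0],[0.004,0,0,0,0,0],[0.004,0,0,0,0,0],[0.003,0,0,0,0,0],[0,0,0,0,0,0],[0,0,0,0,0,0]]}}

```text
clock: 35.07
ee_pos: [430.0, 298.9, 51.6]
eef_rot: [0.499, 0.499, 0.501, -0.5]
contact_force: [-2.2, -1.2, 5.9]
gripper_width: 36.8
```

Emit:
{"name": "step_arm", "arguments": {"moves": [[0,0,0,0,0,0],[0,0,0,0,0,0],[0,0,0,0,0,0],[0,0,0,0,0,0],[0,0,0,0,0,0],[0,0,0,0,0,0],[0,0,0,0,0,0]], "jaw": 0.075}}

```text
clock: 35.65
ee_pos: [431.0, 299.0, 51.2]
eef_rot: [0.5, 0.5, 0.5, -0.5]
contact_force: [-0.1, 0.3, -0.2]
gripper_width: 74.7
```

Emit:
{"name": "step_arm", "arguments": {"moves": [[-0.01,0,0,0,0,0],[-0.015,0,0,0,0,0],[-0.025,0,0,0,0,0],[-0.03,0,0,0,0,0],[-0.03,0,0,0,0,0],[-0.03,0,0,0,0,0],[-0.03,0,0,0,0,0],[-0.015,0,0,0,0,0],[-0.01,0,0,0,0,0],[0,0,0,0,0,0],[0,0,0,0,0,0],[0,0,0,0,0,0]]}}

```text
clock: 36.65
ee_pos: [430.0, 298.5, 245.2]
eef_rot: [-0.5, -0.499, -0.5, 0.501]
contact_force: [0.4, -0.2, 0.3]
gripper_width: 74.9
```

```bash
python3 chk.py s6.png; python3 -c "
import cv2;a=cv2.imread('pics/s6.png');cv2.imwrite('pics/s6c.png',cv2.resize(a[100:360,180:460],(700,600)[:2]))"
```

```text
[430.  298.4 244.9] 36.7
46 [431.5 295.5  90.6] top 95.573579672667 [ 30.   85.  104.5]
52 [450.  236.6  90.6] top 96.82356854124122 [128. 110.  37.]
63 [466.6 183.7  90. ] top 96.36520476256186 [112.  31.  62.]
67 [480.7 124.   89.9] top 96.469523995844 [34. 34. 34.]
```

View pics/s6c.png

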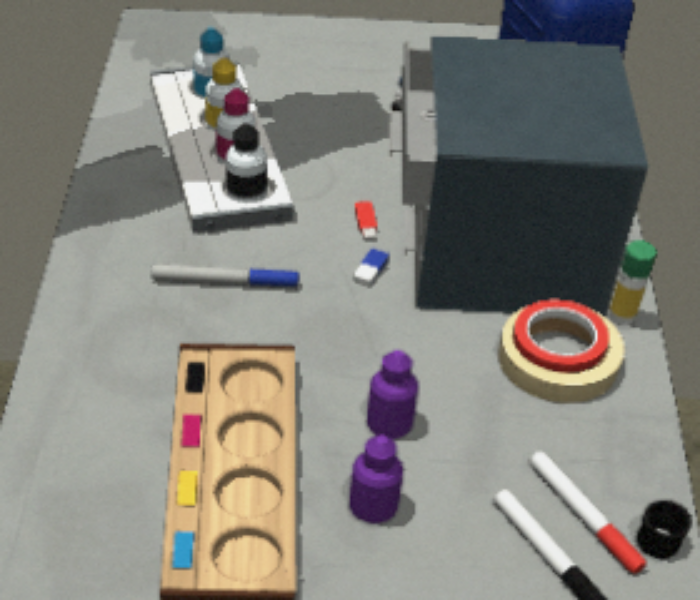

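All four bottles stand upright in the tray. In the crop, black is at (245,160), magenta (237,125), yellow (223,90) and cyan (211,60). The rack is empty and the purple bottles haven't moved.

```bash
python3 -c "
from cell import r; print(r.sign_off())"
```

```text
the job is handed in; nothing more can be done
None
```

All four bottles are now in the white tray in reverse order, and I handed the job in at about 37 s of the 122 s allowed. In the wooden rack the order from the left was black, magenta, yellow, cyan; in the tray it is now cyan, yellow, magenta, black.

- **Seating:** in the last side-camera check every cap top measured 95.6 to 96.9 mm above the desk, against 96 mm for a bottle fully down. The cap positions matched the measured wells to within about 5 mm. The largest difference was yellow, and neighbouring bottles partly hide its cap from that camera.
- **Forces:** the highest contact force in the arm's readings was about 22 N, when black was pressed onto its well floor before release. The gripper was open and clear of everything at the end.
- **Surroundings:** the rack is empty, and the purple look-alikes were not touched.
- **Failed checks:** none failed. The first tray estimate from the side camera put the wells about 12 mm off, because I assumed they lay on the centre line of the tray's outline. I replaced it with direct wrist-camera measurements before placing any bottle.

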